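Fit the slim battery to the cordless work lamp

ROBOT

A 6-joint arm with a two-finger parallel gripper is mounted at the origin on the work surface. World frame = base frame: x ahead of the robot, y to its left, z up, the work surface at z = 0. Lengths are in m, angles in rad, forces in N, time in s.
With the tool pointing down it reaches from about 0.35 to 0.975 m from the base axis. Payload 4.9 kg.
Tool frame: the origin (TCP) lies at the very end of the fingers, on their centre line; the grasp point (between the pads) lies 19 mm behind it; z points along the fingers, y is the line along which they close (so a half turn about z gives the same grasp; the last joint's range is limited). The gripper opens to 85 mm and grips with 20 to 120 N. Pads are 22 mm wide; open, the fingers measure 114 mm over their backs; the gripper's body (76 mm by 85 mm) begins 54 mm behind the grasp point. The pads swing forward as they close: fully open they stand 13 mm farther back than shut.
Start: joints at [-1.375, 0.053, 1.613, -0, 1.476, -0.119], TCP at [0.194, -0.594, 0.231] pointing down, gripper open.
Joint ranges: [-3.01, 3.01], [-1.01, 2.22], [0.06, 2.58], [-1.02, 4.17], [0.09, 2.62], [-3.14, 3.14]. Speed limits (rad/s): [2.57, 2.57, 3.14, 3.14, 3.14, 3.14].

INTERFACE

Orientations are given as a unit quaternion [w, x, y, z].
In Python, from plant import monitor, vision, manip gives the robot as it stands. The module is installed in compiled form; this text tells all that it offers.
- The arm moves only by the tool arm_command, never from a script. Its argument "rows" is a list of rows, each a list of 3 entries, a list of its own where there are three numbers: the finger opening in mm, from 0 to 85.4, then the shift along the world's x, y, z in units of 30 cm (1.0 is 30 cm), then the turn, a rotation vector about the world's x, y, z in units of pi/2 rad (1.0 is pi/2 rad). In form: [[claw, [x, y, z], [wx, wy, wz]], ...]. A call has 1 to 12 rows; each row is the pose to reach, as a shift and turn from the pose commanded when the call began; what a row does not reach only later rows make up. A row lasts 1/12 s, in which the tool goes at most 41.7 mm and 7.16 degrees, less where a joint would pass 70% of its speed; a pose out of reach is approached as far as the arm can. A call with a number of a shift or a turn outside -1 to 1 is refused whole. A call with a gripper value outside its range is refused whole. The fingers move at their own pace and stop on an object; the grip force is fixed at half the most. Time passes only in rows, so rows that repeat a pose let the fingers close. It gives the time, the measured TCP pose, the force, the opening and the grip force at its end, in the units of the state.
- monitor.state(): the state, without advancing time (a new reading comes with each control period).
- vision.grab_frame(name): name is "side" or "top" or "wrist"; returns a dict with "color" (420x560x3 uint8, red, green, blue), "z_map" (420x560 float32, m along the optical axis (not along the pixel's ray), 0 where there is no reading), "mtx" (3x3 intrinsics, pixels), "R" (3x3) and "t" (3): a world point X has camera coordinates R X + t. Camera axes: x right, y down, z forward; pixel columns grow to the right and rows downward; lengths in m; the calibration is good to about 2 mm. A picture is of the moment at which its call begins.
- manip.job_done(): hands the job in; it is judged then, once.
The state is a dict: "time": time; "joint_pos": joint angles; "joint_vel": joint speeds; "joint_efforts": joint torques, N m; "tool_pos": TCP position; "tool_rot": TCP orientation; "contact_force": force on the tool from outside, world axes, zero at the start; "ft_torque": the same for the moment, N m; "gripper_width": opening from 0.0 (shut) to 1.0 (fully open); "grasp_force": force on a finger pad.
Only numpy, scipy, OpenCV 4.12 (cv2) and the standard library are available. Lean on these libraries where they do the work, as an engineer would, in place of code of your own. Each camera call takes 0.05 s, during which the arm holds its last target. There are 200 camera calls.

TASK

Get the cordless work lamp ready for use: its carry handle is folded down across the battery dock, so first swing the handle up until it clicks and stays up by itself. Then slide the slim battery pack, nose first, up the sloping dock and push it firmly home, against the springs of its terminals, until the latch snaps in and holds it. Do not ram the battery, and leave the wider battery, the screwdriver and the parts tray alone.

Things in the scene. Friction and masses are not known exactly. Their poses are not given: they have to be found in the camera images.
- slim_pack: the slim slide-on battery to fit, dark plastic, 98 x 62 x 57 mm, 0.3 to 0.5 kg, lying on the bench on its rail side. Origin: centre of the underside of its foot; x towards the nose (goes in first), z up through the pack. The cell block, the part to grip, is x = -54 to 44 mm, 62 mm wide (y), z = 13 to 57 mm; a small grey button marks the tail
- pack_nose (a point): middle of the lower nose edge of the battery's T-shaped foot, 46 mm ahead of the pack's origin. The foot: flange x = -46 to 46 mm, 48 mm wide, z = 0 to 6 mm, on a neck 36 mm wide, z = 6 to 13 mm. A square notch for the dock's latch begins 22 mm behind the nose
- dock: the lamp's battery dock, a deck sloping 15 degrees up away from the robot. Origin: where the slim pack's origin lies when its nose is at the end stop, all axes then coincide: x up the slope (the way in), y across, z out of the deck (surface z = 0). Deck 120 mm wide, lower edge x = -72 mm, 45 mm above the bench; origin 64 mm above the bench; end stop for the nose at x = 46 mm
- dock_mouth (a point): deck centre where the straight rails begin, x = -27 mm of the dock; flares (4 mm a side) reach 16 mm further down. Rails 50 mm apart inside, 11.5 mm high, lips over the foot's flange (slot 7.8 mm high, 40 mm between lips). Beside them stand cheeks, 34 mm high, 68 mm apart inside, 84 mm over all, x = -28 to 54 mm: no room for fingers beside the battery between them, its tail stays outside
- latch (a joint): spring latch in the middle of the deck, a steel wedge 16 mm wide, 6 to 22 mm up the slope from the dock's origin: 0 m = up (4 mm out), about 0.003 m = pressed down. Riding onto it takes 5 to 15 N; it springs up into the battery's notch about 2 mm before the end stop, and then the battery cannot be drawn back; it rests on the latch 0 to 3 mm short of home
- terminals (a joint): the dock's sprung terminal carriage, 34 mm wide, in front of the end stop: 0 m = out, 0.010 m = pressed back to the stop. Over the last 10 mm it pushes the battery's nose back, 5 N rising to 10 N, so the whole push there is about 10 to 20 N; a battery let go before the latch has sprung up is pushed out again
- carry_handle (a joint): swing of the carry handle, rad: 0 = folded down towards the robot across the dock, nearly level; 1.55 = upright, at its stop. Near 1.25 rad it meets a spring detent that takes about 6 to 12 N at the grip to pass; past about 1.4 rad it snaps to the stop and holds itself. Let go before that, it falls down again
- handle_grip (a point): middle of the handle's grip, a rubber sleeve 16 mm thick and 120 mm long along the lamp's y, 150 mm from the hinge; folded, it lies about 50 mm above the deck
- handle_hinge (a point): point on the handle's hinge axis, midway between its arms, 115 mm above the bench; the axis is the lamp's y; the grip swings up from the lamp's -x side
- lamp: the cordless work lamp, heavy and on rubber feet: it does not move. 225 mm (x) by 186 mm wide, 158 mm high, dark body, with a steel bail handle 224 mm wide. Origin: centre of its underside; x points from the dock side, which faces the robot, to the light panel; z up
- wide_pack: bystander: the bigger, wider battery pack, 120 x 76 x 63 mm, rails upwards; it does not fit. Origin: centre of its underside
- screwdriver: bystander: screwdriver 200 mm long with black handle, lying along its x. Origin: middle of its underside
- parts_tray: bystander: clear tray of small parts, 110 x 170 x 45 mm. Origin: centre of its underside
Not all that is in view belongs to the job. Leave any orange look-alike of the slim_pack alone.

How it is judged:
By the outcome, as a careful person would: the job done as asked, in the order asked, and still so for the second after the job is handed in, with the robot touching nothing.
It also fails if it takes over 64 s, if anything falls off the work surface, if the arm or the gripper's body presses on something with over 40 N, if the wrist force passes 120 N, or if a joint passes its speed limit or range.

## Working session

There is one attempt and no reset: what is moved stays moved. The work goes in short steps, Python scripts to look and compute and a tool call to move; the robot and the scene stay as the last step left them, time stands still between calls to the robot, and variables do not carry over. Pictures are saved under pics/ and viewed, at most 10 in all, crops included, and the job is handed in when it is done.

Besides the shell and the picture viewer there is one more tool, called after "Request:" as a command line: name --argument value ..., lists and objects as JSON in quotes. arm_command: Moves the arm, as the interface text tells. Shifts and turns lie within -1 to 1; 1 stands for 30 cm of shift or pi/2 rad of turn. Its arguments: {"type":"object","properties":{"rows":{"type":"array"}},"required":["rows"]}

```bash
mkdir -p pics
cat > h.py <<'E'
import numpy as np, cv2, pickle
from plant import monitor, vision, manip
def grab(n,save=None):
    f=vision.grab_frame(n)
    if save: cv2.imwrite(f'pics/{save}.png',cv2.cvtColor(f['color'],cv2.COLOR_RGB2BGR)); pickle.dump(f,open(f'pics/{save}.pkl','wb'))
    return f
def load(s): return pickle.load(open(f'pics/{s}.pkl','rb'))
def cloud(f):
    z=f['z_map'];K=f['mtx'];v,u=np.mgrid[:z.shape[0],:z.shape[1]]
    c=np.stack([(u-K[0,2])/K[0,0]*z,(v-K[1,2])/K[1,1]*z,z],-1)
    w=(c-f['t'])@f['R']; w[z==0]=np.nan; return w
E
python3 - <<'E'
from h import *
for n in['top','side']: 
    f=grab(n,n+'0'); print(n,-f['R'].T@f['t'],f['R'][2])
a=np.hstack([cv2.imread('pics/top0.png')]);
print(monitor.state())
E
```

```text
top [ 0.49974069 -0.11630648  0.90001776] [ 0.07373093  0.01497588 -0.99716572]
side [0.48259123 0.47753741 0.75870528] [ 0.09167685 -0.64008387 -0.76281583]
{'time': 0.1, 'joint_pos': array([-1.37501254e+00,  5.33428478e-02,  1.61415440e+00,  3.33366778e-05,
        1.47594912e+00, -1.18980411e-01]), 'joint_vel': array([ 5.23488290e-04, -6.35963196e-04, -3.48877027e-03, -2.06149028e-03,
        3.50356298e-04, -8.48290305e-05]), 'joint_efforts': array([ 8.24634826e-04, -3.94901955e+01, -3.71361887e+01, -6.16735019e-05,
        3.96898395e-03,  1.54963027e-05]), 'tool_pos': array([ 0.1934088 , -0.5937456 ,  0.23015505]), 'tool_rot': array([-9.26812771e-04,  9.87640805e-01,  1.56731559e-01, -1.90044878e-05]), 'contact_force': array([-0.57854909,  0.85115372, -0.23939259]), 'ft_torque': array([-0.00132906,  0.01836913, -0.00799986]), 'grasp_force': 0.0, 'gripper_width': 1.0006048261590217}
```

View pics/top0.png

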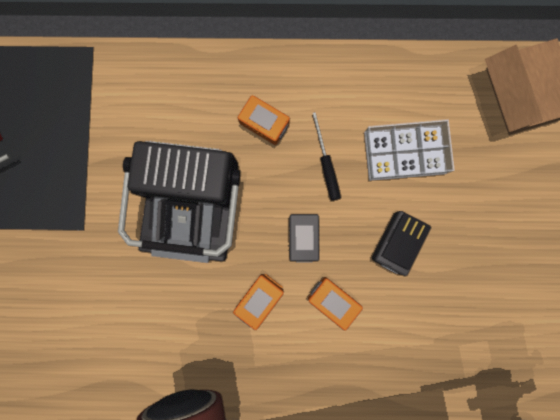

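View pics/side0.png

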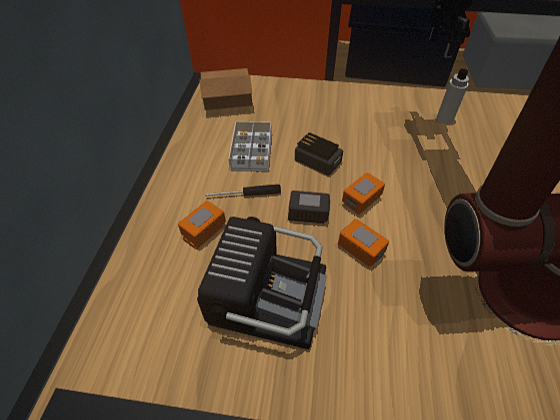

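Top view: the slim pack candidate is the dark pack at (304,238). The look-alikes are orange packs at (264,120), (259,302) and (336,303), plus the wide pack with contacts up at (401,244). I choose (304,238). The lamp is at (182,200), with its handle folded and the grip near (175,250).

Run:
```python
from h import *
a=cv2.imread('pics/top0.png')[205:270,270:340]; b=cv2.imread('pics/side0.png')[180:235,275:345]
c=cv2.imread('pics/top0.png')[135:270,110:250]
r=lambda x:cv2.resize(x,(400,300),interpolation=cv2.INTER_CUBIC)
im=np.hstack([np.vstack([r(a),r(b)]),cv2.resize(c,(400,386)).__class__(0) if 0 else cv2.resize(c,(400,600),interpolation=cv2.INTER_CUBIC)])
cv2.imwrite('pics/crop1.png',np.clip(im*1.6,0,255).astype(np.uint8))
w=cloud(load('top0')); f=load('top0')
# pack top
Z=w[...,2]; m=np.zeros(Z.shape,bool); m[200:275,275:335]=1
for lo,hi in[(0.045,0.07)]:
    k=(m&(Z>lo)&(Z<hi)).astype(np.uint8); p=w[k>0]; print(len(p),np.median(p[:,2]))
    r=cv2.minAreaRect((p[:,:2]*1000).astype(np.float32)); print(r)
# side view as well
ws=cloud(load('side0')); m=np.zeros(Z.shape,bool); m[180:235,280:340]=1
p=ws[m&(ws[...,2]>0.045)&(ws[...,2]<0.07)]; print(len(p),np.median(p[:,2]),cv2.minAreaRect((p[:,:2]*1000).astype(np.float32)))
# lamp: head top
for n,W,bx in[('top',w,(slice(100,290),slice(80,260))),('side',ws,(slice(190,360),slice(180,350)))]:
    p=W[bx].reshape(-1,3); q=p[(p[:,2]>.146)&(p[:,2]<.175)]
    print(n,'head',len(q),cv2.minAreaRect((q[:,:2]*1000).astype(np.float32)),np.percentile(q[:,2],[5,50,95]))
```

```text
1454 0.056996516849496776
((501.57763671875, -154.14222717285156), (99.31180572509766, 62.38010787963867), 0.841251790523529)
851 0.05769692624808066 ((500.8780517578125, -152.55897521972656), (99.52909088134766, 63.98740768432617), 0.8864954113960266)
top head 4657 ((622.4842529296875, 86.34016418457031), (182.1550750732422, 94.3707046508789), 83.7664794921875) [0.14705229 0.14986177 0.15825716]
side head 3932 ((621.59375, 88.2368392944336), (182.8517608642578, 94.66242218017578), 84.2021255493164) [0.14775711 0.15080347 0.15893093]
```

View pics/crop1.png

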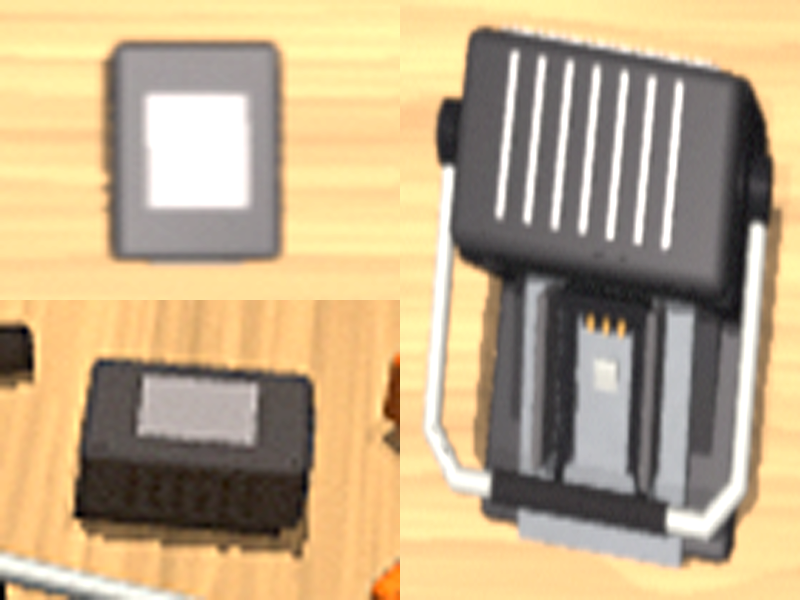

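The crop confirms a dark slim pack with a label and no contacts on top; its tail button is not visible from here. Next I measure the dock and handle in the lamp frame.

Run:
```python
from h import *
th=np.radians(-6.0); c,s=np.cos(th),np.sin(th)
o=np.array([.622,.0873])
for n in['top0','side0']:
    W=cloud(load(n)); p=W.reshape(-1,3); d=p[:,:2]-o
    L=np.stack([d@[c,s],d@[-s,c],p[:,2]],1); 
    k=(np.abs(L[:,1])<.13)&(L[:,0]>-.2)&(L[:,0]<.09)&(L[:,2]>.012)
    L=L[k]; print(n)
    # head lateral edges at top, x range
    q=L[L[:,2]>.14]; print(' head x',np.percentile(q[:,0],[.5,99.5]),'y',np.percentile(q[:,1],[.5,99.5]))
    # long. section along centre |y|<.012
    q=L[np.abs(L[:,1])<.012]
    for x in np.arange(-.2,-.04,.008):
        z=q[(q[:,0]>=x)&(q[:,0]<x+.008),2]
        if len(z): print('  x%.3f'%x,len(z),np.round(np.percentile(z,[5,50,95]),4))
    # lateral section
    q=L[(L[:,0]>-.10)&(L[:,0]<-.065)]
    b=[]
    for y in np.arange(-.118,.118,.004):
        z=q[(q[:,1]>=y)&(q[:,1]<y+.004),2]
        b.append('%d:%.0f'%(y*1000,1000*np.median(z)) if len(z) else '-')
    print(' lat',' '.join(b))
    # grip : plane z near .105..0.14 & |y|<.05 x<-.1
    q=L[(L[:,2]>.085)&(L[:,2]<.14)&(np.abs(L[:,1])<.05)&(L[:,0]<-.1)]
    print(' grip',len(q),np.round(np.percentile(q,[2,50,98],axis=0),4) if len(q) else '')
```

```text
top0
 head x [-0.04774393  0.04843007] y [-0.09208194  0.08852214]
  x-0.176 12 [0.044  0.0461 0.0473]
  x-0.168 40 [0.0438 0.0462 0.0486]
  x-0.160 22 [0.0459 0.0493 0.1075]
  x-0.152 51 [0.1085 0.1111 0.114 ]
  x-0.144 67 [0.0529 0.1093 0.1128]
  x-0.136 46 [0.0529 0.055  0.0571]
  x-0.128 46 [0.0548 0.0573 0.0595]
  x-0.120 44 [0.0577 0.0598 0.0617]
  x-0.112 45 [0.0589 0.0618 0.064 ]
  x-0.104 45 [0.0609 0.0636 0.0666]
  x-0.096 46 [0.064  0.0665 0.0698]
  x-0.088 46 [0.0665 0.0707 0.0738]
  x-0.080 46 [0.0675 0.0702 0.0726]
  x-0.072 47 [0.0697 0.0733 0.0818]
  x-0.064 58 [0.0787 0.0962 0.099 ]
  x-0.056 67 [0.0793 0.0964 0.1327]
  x-0.048 60 [0.1404 0.147  0.1496]
 lat - -113:110 -109:113 -105:113 -101:111 - - -89:39 -85:40 -81:40 -77:42 -73:49 -69:49 -65:49 -61:60 -57:68 -53:68 -49:68 -45:74 -41:101 -37:104 - -29:80 -25:81 -21:80 -17:67 -13:69 -9:68 -5:71 -1:70 2:70 6:69 10:67 14:68 18:73 22:80 26:80 30:86 34:99 38:102 - - 50:70 54:69 58:68 - 66:50 70:49 74:45 78:40 82:39 86:39 90:37 - 98:111 102:113 106:113 110:110 -
 grip 597 [[-0.1524 -0.047   0.0869]
 [-0.1412  0.0005  0.1
[... 442 characters left out ...]
5 0.0644 0.0667]
  x-0.096 44 [0.0641 0.0676 0.0704]
  x-0.088 44 [0.0679 0.0715 0.0746]
  x-0.080 40 [0.0685 0.0711 0.0732]
  x-0.072 51 [0.0709 0.0773 0.0825]
  x-0.064 60 [0.0802 0.0976 0.1001]
  x-0.056 92 [0.0805 0.1089 0.1409]
  x-0.048 59 [0.1426 0.1478 0.1506]
 lat - -113:111 -109:114 -105:114 -101:111 - -93:39 -89:40 -85:41 -81:41 -77:49 -73:48 - - - - - - - -41:104 -37:98 -33:90 -29:81 -25:77 -21:75 -17:68 -13:69 -9:70 -5:71 -1:72 2:70 6:70 10:69 14:71 18:81 22:81 - - 34:104 38:96 42:84 46:69 50:69 54:69 58:60 62:49 66:50 70:50 74:50 - 82:40 86:40 90:31 94:24 98:111 102:114 106:114 110:111 -
 grip 582 [[-0.1531 -0.0468  0.087 ]
 [-0.1416  0.0037  0.1101]
 [-0.1016  0.0472  0.1144]]
```

Request:
arm_command --rows '[[60,[0.1,0.2,0],[0,0,0.08]],[60,[0.5,1,0],[0,0,0.3]],[60,[0.5,1,0],[0,0,0.3]],[60,[0.5,1,0],[0,0,0.3]],[60,[0.5,1,0],[0,0,0.3]],[60,[0.5,1,0],[0,0,0.3]],[60,[0.5,1,0],[0,0,0.3]],[60,[0.5,1,0],[0,0,0.3]],[60,[0.5,1,0],[0,0,0.3]],[60,[0.5,1,0],[0,0,0.3]],[60,[0.5,1,0],[0,0,0.3]]]'

```text
time: 1.02
tool_pos: [0.3434, -0.2942, 0.2311]
tool_rot: [0.0, 0.924, 0.383, -0.0]
contact_force: [-0.5, 0.7, -0.4]
gripper_width: 0.704
grasp_force: 0.0
```

Run:
```python
from h import *
f=grab('wrist','w1'); print(-f['R'].T@f['t'],f['R']); s=monitor.state(); print(s['tool_pos'],s['tool_rot'],s['time'])
for x in (.445,.557):
    c=f['R']@[x,-.154,.03]+f['t']; print((f['mtx']@c)[:2]/c[2])
```

```text
[ 0.3895812  -0.24861721  0.37323594] [[ 7.07774993e-01 -7.06437870e-01  3.07183157e-04]
 [-6.82416853e-01 -6.83595952e-01  2.58850948e-01]
 [-1.82652123e-01 -1.83417855e-01 -9.65917229e-01]]
[ 0.34319328 -0.29477338  0.2311011 ] [-5.50614874e-05  9.23862883e-01  3.82723545e-01 -2.42644751e-04] 1.0667
[255.62524576  15.40561171]
[340.10260352 -82.05747856]
```

View pics/w1.png

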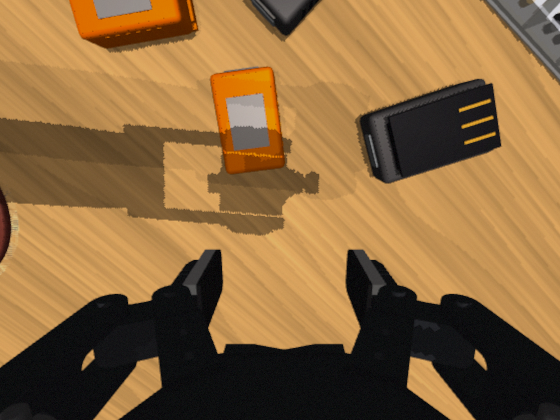

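The wide pack's tail button shows at (373,150) on its end face. The slim pack is cut off at the top, around (280,10), so I go a bit further.

Request:
arm_command --rows '[[60,[0,0.35,0],[0,0,0]],[60,[0,0.35,0],[0,0,0]],[60,[0,0.35,0],[0,0,0]],[60,[0,0.35,0],[0,0,0]]]'

```text
time: 1.4
tool_pos: [0.3431, -0.1877, 0.2311]
tool_rot: [-0.0, 0.924, 0.383, 0.0]
contact_force: [-0.2, -0.4, 0.8]
gripper_width: 0.701
grasp_force: 0.0
```

Run:
```python
from h import *
f=grab('wrist','w2'); s=monitor.state(); print(s['tool_pos'],s['time'])
P=np.array([[f['mtx']@(f['R']@[x,-.154,.03]+f['t'])] for x in (.445,.557)])[:,0]; uv=P[:,:2]/P[:,2:]; print(uv)
c=uv.mean(0).astype(int); a=cv2.imread('pics/w2.png')[max(0,c[1]-90):c[1]+90,max(0,c[0]-100):c[0]+100]
cv2.imwrite('pics/w2c.png',cv2.resize(np.clip(a*2.,0,255).astype(np.uint8),None,fx=3,fy=3)); print(a.shape)
```

```text
[ 0.34326211 -0.18924449  0.23126942] 1.45
[[329.54799414  96.83279391]
 [413.51023171  11.21857798]]
(144, 200, 3)
```

View pics/w2c.png

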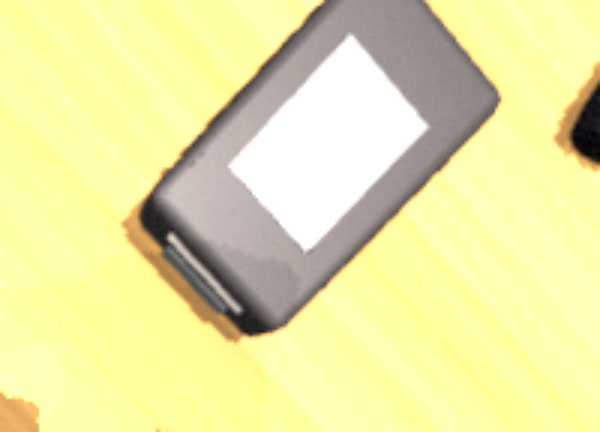

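The grey button strip is on the robot-side end (crop pixel 200,270), so the nose points towards +x. Now to the handle.

Request:
arm_command --rows '[[60,[0.44,0.97,-0.1],[0,0,0.433]],[60,[0.44,0.97,-0.1],[0,0,0.433]],[60,[0.44,0.97,-0.1],[0,0,0.433]],[60,[0.44,0.97,-0.1],[0,0,0.433]],[60,[0.44,0.97,-0.1],[0,0,0.433]],[60,[0.44,0.97,-0.1],[0,0,0.433]],[60,[0.44,0.97,-0.1],[0,0,0.433]],[60,[0.44,0.97,-0.1],[0,0,0.433]],[60,[0.44,0.97,-0.1],[0,0,0.433]],[60,[0.44,0.97,-0.1],[0,0,0.433]],[60,[0.44,0.97,-0.1],[0,0,0.433]]]'

```text
time: 2.37
tool_pos: [0.476, 0.1002, 0.2009]
tool_rot: [-0.0, 0.744, 0.668, -0.001]
contact_force: [0.0, 0.3, 0.8]
gripper_width: 0.701
grasp_force: 0.0
```

Run:
```python
from h import *
s=monitor.state(); print(s['tool_pos'],s['tool_rot'],s['time'])
print('target delta/0.3',(np.array([.4755,.1025,.087])-s['tool_pos'])/.3)
```

```text
[0.47604269 0.10016915 0.20093252] [-3.85112918e-05  7.43755761e-01  6.68451200e-01 -5.99963841e-04] 2.3667
target delta/0.3 [-0.00180897  0.0077695  -0.37977508]
```

Request:
arm_command --rows '[[60,[0,0,-0.12],[0,0,0]],[60,[0,0,-0.24],[0,0,0]],[60,[0,0,-0.33],[0,0,0]],[60,[0,0,-0.38],[0,0,0]],[60,[0,0,-0.38],[0,0,0]],[0,[0,0,-0.38],[0,0,0]],[0,[0,0,-0.38],[0,0,0]],[0,[0,0,-0.38],[0,0,0]],[0,[0,0,-0.38],[0,0,0]],[0,[0,0,-0.38],[0,0,0]],[0,[0,0,-0.38],[0,0,0]],[0,[0,0,-0.38],[0,0,0]]]'

```text
time: 3.37
tool_pos: [0.4776, 0.1013, 0.0896]
tool_rot: [0.002, 0.743, 0.669, 0.001]
contact_force: [1.4, -3.8, 6.9]
gripper_width: 0.16
grasp_force: 58.9
```

Request:
arm_command --rows '[[0,[0.001,0,0.043],[0,0,0]],[0,[0.002,0,0.087],[0,0,0]],[0,[0.01,-0.001,0.13],[0,0,0]],[0,[0.02,-0.002,0.172],[0,0,0]],[0,[0.034,-0.0035,0.213],[0,0,0]],[0,[0.052,-0.005,0.253],[0,0,0]],[0,[0.073,-0.008,0.291],[0,0,0]],[0,[0.097,-0.01,0.328],[0,0,0]],[0,[0.125,-0.013,0.361],[0,0,0]],[0,[0.155,-0.016,0.393],[0,0,0]],[0,[0.155,-0.016,0.393],[0,0,0]]]'

```text
time: 4.28
tool_pos: [0.5182, 0.0971, 0.2091]
tool_rot: [-0.005, 0.743, 0.669, -0.005]
contact_force: [-26.1, -2.5, 18.4]
gripper_width: 0.162
grasp_force: 59.0
```

Request:
arm_command --rows '[[0,[-0.018,0.002,0.005],[0,0,0]],[0,[0.014,0,0.034],[0,0,0]],[0,[0.048,-0.005,0.062],[0,0,0]],[0,[0.084,-0.009,0.086],[0,0,0]],[0,[0.122,-0.013,0.107],[0,0,0]],[0,[0.15,-0.016,0.12],[0,0,0]],[0,[0.179,-0.019,0.13],[0,0,0]],[0,[0.204,-0.021,0.138],[0,0,0]],[0,[0.229,-0.024,0.145],[0,0,0]],[0,[0.25,-0.026,0.149],[0,0,0]],[0,[0.272,-0.029,0.153],[0,0,0]],[0,[0.272,-0.029,0.153],[0,0,0]]]'

```text
time: 5.28
tool_pos: [0.6065, 0.0885, 0.256]
tool_rot: [0.002, 0.743, 0.669, 0.003]
contact_force: [2.5, -0.6, 9.4]
gripper_width: 0.156
grasp_force: 62.5
```

Run:
```python
from h import *
f=grab('side','s1'); s=monitor.state(); print(s['tool_pos'],s['contact_force'])
W=cloud(f); d=W[...,:2]-[.622,.0873]; lx=d@[.9945,-.1045]; ly=d@[.1045,.9945]
for lo,hi in((-.116,-.098),(.098,.116)):
    k=(ly>lo)&(ly<hi)&(W[...,2]>.13)&(W[...,2]<.3)&(np.abs(lx)<.15); p=np.c_[lx[k],W[...,2][k]]
    if len(p)>20: print(len(p),[(round(z,2),np.round(np.median(p[(abs(p[:,1]-z)<.008),0]),4)) for z in(.14,.16,.18,.2,.22,.24)])
```

```text
[0.6066204  0.08848221 0.25600825] [ 3.25065379 -0.80552429  7.87411916]
70 [(0.14, np.float64(-0.0031)), (0.16, np.float64(-0.0039)), (0.18, np.float64(nan)), (0.2, np.float64(-0.0088)), (0.22, np.float64(-0.0135)), (0.24, np.float64(-0.018))]
321 [(0.14, np.float64(-0.0008)), (0.16, np.float64(-0.0051)), (0.18, np.float64(-0.0074)), (0.2, np.float64(-0.0107)), (0.22, np.float64(-0.0134)), (0.24, np.float64(-0.016))]
  return _methods._mean(a, axis=axis, dtype=dtype,
  ret = ret.dtype.type(ret / rcount)
```

Request:
arm_command --rows '[[0,[0.015,-0.0015,0],[0,0,0]],[0,[0.015,-0.0015,0],[0,0,0]],[60,[0.015,-0.0015,0],[0,0,0]],[60,[0.015,-0.0015,0],[0,0,0]],[60,[0.015,-0.0015,0],[0,0,0]],[60,[0.015,-0.0015,0],[0,0,0]],[60,[0.015,-0.0015,0],[0,0,0]],[60,[0.015,-0.0015,0.06],[0,0,0]],[60,[0.015,-0.0015,0.15],[0,0,0]],[60,[0.015,-0.0015,0.25],[0,0,0]],[60,[0.015,-0.0015,0.25],[0,0,0]]]'

```text
time: 6.25
tool_pos: [0.6103, 0.0879, 0.3336]
tool_rot: [0.003, 0.743, 0.669, 0.004]
contact_force: [0.9, 0.1, 1.4]
gripper_width: 0.704
grasp_force: 0.0
```

Run:
```python
from h import *
f=grab('side','s2'); s=monitor.state(); print(s['tool_pos'],s['contact_force'])
W=cloud(f); d=W[...,:2]-[.622,.0873]; lx=d@[.9945,-.1045]; ly=d@[.1045,.9945]
k=(ly>.098)&(ly<.116)&(W[...,2]>.13)&(W[...,2]<.3)&(np.abs(lx)<.15); p=np.c_[lx[k],W[...,2][k]]
print(len(p),[(round(z,2),np.round(np.median(p[(abs(p[:,1]-z)<.008),0]),4)) for z in(.14,.16,.18,.2,.22,.24)])
# target for pack pregrasp: grasp x = pack origin-.041; pack centre (block) .5012,-.1533 -> origin +.005
o=np.array([.5012+.005,-.1533]); g=o-.040*np.array([1,.0148]); print('grasp',g, (np.r_[g,.12]-s['tool_pos'])/.3)
```

```text
[0.60968162 0.087909   0.33091998] [ 0.36185793 -0.17709832  0.93719998]
337 [(0.14, np.float64(-0.0004)), (0.16, np.float64(-0.0029)), (0.18, np.float64(-0.0041)), (0.2, np.float64(-0.0072)), (0.22, np.float64(-0.0094)), (0.24, np.float64(-0.0121))]
grasp [ 0.4662   -0.153892] [-0.47827205 -0.80600334 -0.70306661]
```

Request:
arm_command --rows '[[84,[-0.1,-0.05,0],[0,0,-0.07]],[84,[-0.2,-0.12,0],[0,0,-0.15]],[84,[-0.3,-0.22,0],[0,0,-0.23]],[84,[-0.4,-0.32,0],[0,0,-0.3]],[84,[-0.48,-0.42,-0.05],[0,0,-0.38]],[84,[-0.48,-0.53,-0.1],[0,0,-0.46]],[84,[-0.48,-0.64,-0.15],[0,0,-0.54]],[84,[-0.48,-0.75,-0.22],[0,0,-0.62]],[84,[-0.48,-0.806,-0.32],[0,0,-0.7]],[84,[-0.48,-0.806,-0.42],[0,0,-0.78]],[84,[-0.48,-0.806,-0.52],[0,0,-0.86]],[84,[-0.48,-0.806,-0.6],[0,0,-0.924]]]'

```text
time: 7.3
tool_pos: [0.4623, -0.1537, 0.1422]
tool_rot: [-0.001, 1.0, 0.004, -0.002]
contact_force: [0.5, 0.9, -0.3]
gripper_width: 0.989
grasp_force: 0.0
```

Run:
```python
from h import *
s=monitor.state(); print(s['tool_pos'],s['tool_rot'],s['joint_pos'],s['time'])
f=grab('top','t3'); w=cloud(f)
p=w[200:275,275:335].reshape(-1,3);p=p[(p[:,2]>.05)&(p[:,2]<.06)];
print('pos->target',(np.array([.4662,-.1539,.016])-s['tool_pos'])/.3)
a=2*np.degrees(np.arctan2(s['tool_rot'][2],s['tool_rot'][1])); print(a,'turn',(0.85-a)/90)
```

```text
[ 0.46229692 -0.15369827  0.14222899] [-0.0010391   0.99999045  0.00383121 -0.00182669] [-4.73967429e-01 -2.10088089e-01  2.01276384e+00  1.69928282e-04
  1.34311677e+00  1.08912773e+00] 7.3
pos->target [ 0.01301027 -0.00067242 -0.42076332]
0.4390266226186715 turn 0.0045663708597925385
```

Request:
arm_command --rows '[[84,[0.013,-0.001,-0.1],[0,0,0.005]],[84,[0.013,-0.001,-0.2],[0,0,0.005]],[84,[0.013,-0.001,-0.3],[0,0,0.005]],[84,[0.013,-0.001,-0.38],[0,0,0.005]],[84,[0.013,-0.001,-0.427],[0,0,0.005]],[84,[0.013,-0.001,-0.427],[0,0,0.005]],[40,[0.013,-0.001,-0.427],[0,0,0.005]],[40,[0.013,-0.001,-0.427],[0,0,0.005]],[40,[0.013,-0.001,-0.427],[0,0,0.005]],[40,[0.013,-0.001,-0.427],[0,0,0.005]],[40,[0.013,-0.001,-0.427],[0,0,0.005]],[40,[0.013,-0.001,-0.427],[0,0,0.005]]]'

```text
time: 8.35
tool_pos: [0.4691, -0.1549, 0.0197]
tool_rot: [0.001, 1.0, 0.012, 0.001]
contact_force: [-0.9, 0.6, 6.2]
gripper_width: 0.718
grasp_force: 67.0
```

Run:
```python
from h import *
s=monitor.state(); print(s['tool_pos'],s['tool_rot'],s['time'])
for n,sl in(('side',(slice(175,240),slice(270,350))),):
    f=grab(n,'s4'); w=cloud(f)[sl].reshape(-1,3); p=w[(w[:,2]>.054)&(w[:,2]<.06)&(w[:,0]<.56)&(np.abs(w[:,1]+.154)<.04)]
    print(len(p),np.percentile(p[:,0],[1,99]),np.percentile(p[:,1],[1,99]))
```

```text
[ 0.46914103 -0.15488244  0.01970285] [6.09734632e-04 9.99932807e-01 1.15191487e-02 1.14860373e-03] 8.35
495 [0.40752156 0.54905603] [-0.19138356 -0.12238527]
```

Request:
arm_command --rows '[[84,[0,0,0],[0,0,0]],[84,[0,0,0],[0,0,0]],[84,[-0.015,0,-0.01],[0,0,0]],[84,[-0.015,0,-0.01],[0,0,0]],[84,[-0.015,0,-0.01],[0,0,0]],[84,[-0.015,0,-0.01],[0,0,0]],[40,[-0.015,0,-0.01],[0,0,0]],[40,[-0.015,0,-0.01],[0,0,0]],[40,[-0.015,0,-0.01],[0,0,0]],[40,[-0.015,0,-0.01],[0,0,0]],[40,[-0.015,0,-0.01],[0,0,0]],[40,[-0.015,0,-0.01],[0,0,0]]]'

```text
time: 9.4
tool_pos: [0.4638, -0.1545, 0.0153]
tool_rot: [0.0, 1.0, 0.011, 0.0]
contact_force: [-0.8, -0.4, 2.5]
gripper_width: 0.723
grasp_force: 66.3
```

Run:
```python
from h import *
s=monitor.state(); print(s['tool_pos'],s['tool_rot'],s['contact_force'],s['time'])
f=grab('wrist','w5'); w=cloud(f); c=np.array([f['mtx']@(f['R']@[x,-.154,.057]+f['t']) for x in(.452,.55)]); print(c[:,:2]/c[:,2:])
p=w.reshape(-1,3); p=p[(p[:,2]>.053)&(p[:,2]<.062)&(np.abs(p[:,1]+.154)<.045)&(p[:,0]<.57)&(p[:,0]>.43)]
print(len(p),np.percentile(p,[1,99],axis=0))
```

```text
[ 0.46380597 -0.1545217   0.01532151] [1.75032621e-04 9.99935931e-01 1.13152194e-02 2.63995535e-04] [-0.77585473 -0.36512653  2.53484991] 9.4
[[280.06895453 338.37119982]
 [286.33332644  54.19792742]]
49216 [[ 0.45711009 -0.18548865  0.05394437]
 [ 0.54975607 -0.12427583  0.05856447]]
```

View pics/w5.png

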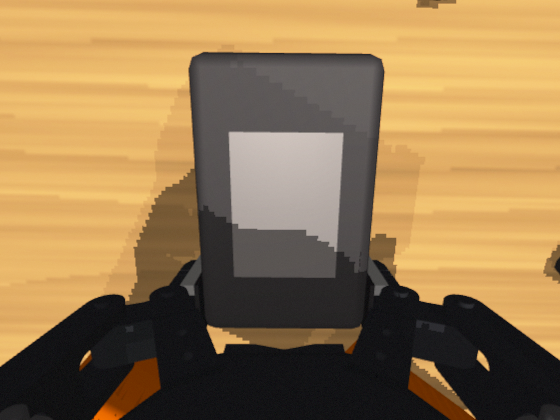

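The wrist view shows the pack squarely between the pads at (205..375, 270), with the tail end at row 325 and the nose at row 55. Next I lift it and refine the dock, which is now uncovered.

Request:
arm_command --rows '[[40,[0,0,0.05],[0,0,0]],[40,[0,0,0.15],[0,0,0]],[40,[0,0,0.25],[0,0,0]],[40,[-0.05,0,0.37],[0,-0.05,0]],[40,[-0.1,0,0.45],[0,-0.1,0]],[40,[-0.15,0,0.5],[0,-0.15,0]],[40,[-0.15,0,0.5],[0,-0.15,0]],[40,[-0.15,0,0.5],[0,-0.15,0]]]'

```text
time: 10.12
tool_pos: [0.4173, -0.1543, 0.1649]
tool_rot: [0.002, 0.993, 0.011, 0.118]
contact_force: [0.8, 0.1, -4.8]
gripper_width: 0.721
grasp_force: 67.5
```

Run:
```python
from h import *
from scipy.spatial.transform import Rotation as Ro
s=monitor.state(); q=s['tool_rot']; print(s['tool_pos'],q,s['joint_pos'],s['time'])
grab('top','t6'); grab('side','s6')
th=np.radians(-6.0); c,sn=np.cos(th),np.sin(th); o=np.array([.622,.0873])
for n in['t3','t6','s6']:
    W=cloud(load(n)); p=W.reshape(-1,3); d=p[:,:2]-o
    L=np.stack([d@[c,sn],d@[-sn,c],p[:,2]],1); L=L[(np.abs(L[:,1])<.075)&(L[:,0]>-.19)&(L[:,0]<-.05)&(L[:,2]>.03)&(L[:,2]<.13)]
    print(n)
    # height over nominal deck
    h=L[:,2]-.064-(L[:,0]+.1005)*np.tan(np.radians(15)); h*=np.cos(np.radians(15))
    for x0,x1 in((-.12,-.10),(-.10,-.08),(-.08,-.06)):
        k=(L[:,0]>x0)&(L[:,0]<x1)&(h>.029); y=L[k,1]
        print('  cheeks',x0,[np.round(np.percentile(y[a],[3,97])*1000,1) if a.sum()>5 else None for a in(y<0,y>0)])
    k=(np.abs(h)<.004)&(np.abs(L[:,1])<.018)&(L[:,0]<-.105)&(L[:,0]>-.165); A=np.c_[L[k,0]+.1005,np.ones(k.sum())]
    f=np.linalg.lstsq(A,L[k,2],rcond=None)[0]; print('  deck slope',np.degrees(np.arctan(f[0])),'z at org',f[1],k.sum())
    k=(np.abs(h)<.006)&(np.abs(L[:,1])<.05); print('  edge x',np.percentile(L[k,0],[.5,1,2]))
    k=(h>.02)&(np.abs(L[:,1])>.03)&(np.abs(L[:,1])<.045); print('  cheek low x',np.percentile(L[k,0],[1,3]))
```

```text
[ 0.41727025 -0.15426986  0.16490579] [0.00195736 0.99297629 0.01051008 0.11782955] [-0.6067021  -0.5344246   2.22568675  0.13952085  1.25716238  0.91269296] 10.1167
t3
  cheeks -0.12 [array([-42.3, -34.7]), array([33.7, 39.9])]
  cheeks -0.1 [array([-42.1, -34.8]), array([33.2, 41.4])]
  cheeks -0.08 [array([-42.1, -34.5]), array([33.3, 41. ])]
  deck slope 14.90437792055432 z at org 0.0635423689617469 493
  edge x [-0.16985069 -0.1693472  -0.16874567]
  cheek low x [-0.13414239 -0.13190618]
t6
  cheeks -0.12 [array([-42.2, -34.9]), array([33.9, 40.5])]
  cheeks -0.1 [array([-42.5, -34.8]), array([33.5, 41.7])]
  cheeks -0.08 [array([-42. , -34.5]), array([34. , 40.6])]
  deck slope 14.972395932400232 z at org 0.06353885328679379 494
  edge x [-0.16994499 -0.16956997 -0.16876543]
  cheek low x [-0.13413292 -0.13189491]
s6
  cheeks -0.12 [array([-40.8, -33.1]), array([35.4, 42.7])]
  cheeks -0.1 [array([-40.6, -33.2]), array([34.9, 42.4])]
  cheeks -0.08 [array([-40. , -32.7]), array([35.7, 42.7])]
  deck slope 14.981538607498688 z at org 0.06439883867443547 454
  edge x [-0.17054329 -0.17022757 -0.16950637]
  cheek low x [-0.13428763 -0.13236031]
```

```bash
cat >> h.py <<'E'
from scipy.spatial.transform import Rotation as Ro
TCPP=np.array([-.0422,0,.0153])   # TCP in pack frame
FL=Ro.from_euler('x',180,degrees=True)
def packpose(s):
    R=Ro.from_quat(np.r_[s['tool_rot'][1:],s['tool_rot'][0]])*FL.inv()
    return R, s['tool_pos']-R.apply(TCPP)
DO=np.array([.5221,.0980,.064]); DR=Ro.from_euler('ZY',[-6,-15],degrees=True)
def todock(s):
    R,p=packpose(s); return DR.inv().apply(p-DO)*1000, np.degrees((DR.inv()*R).as_rotvec())
def cmd(s,p_mm):
    R,p=packpose(s); t=DO+DR.apply(np.array(p_mm)/1000)+DR.apply(TCPP)
    return (t-s['tool_pos'])/.3, (DR*R.inv()).as_rotvec()/(np.pi/2)
def packfit(s,f):
    R,p=packpose(s); P=R.inv().apply(cloud(f).reshape(-1,3)-p)
    P=P[np.isfinite(P).all(1)&(np.abs(P[:,1])<.04)&(P[:,0]>-.07)&(P[:,0]<.06)]
    t=P[(np.abs(P[:,2]-.057)<.006)&(P[:,0]>-.005)&(P[:,0]<.043)&(np.abs(P[:,1])<.028)]
    if len(t)>30:
        a=np.linalg.lstsq(np.c_[t[:,:2],np.ones(len(t))],t[:,2],rcond=None)[0]
        e=P[(P[:,2]>.045)&(P[:,2]<.064)]
        print('n',len(t),'pitch/roll deg',np.degrees(a[:2]),'z0',a[2]*1000,'nose x',np.percentile(e[:,0],99)*1000,'y',np.percentile(e[e[:,0]>.0,1],[2,98])*1000)
E
python3 - <<'E'
from h import *
s=monitor.state()
for n in('t6','s6'): packfit(s,load(n))
print(todock(s)); f=grab('wrist'); packfit(s,f)
d,r=cmd(s,[-100,0,40]); print(np.round(d,3),np.round(r,3))
E
```

```text
n 952 pitch/roll deg [-0.7417575  -0.60571781] z0 59.42793678465113 nose x 46.13213044045185 y [-30.69294597  28.63440178]
n 393 pitch/roll deg [-1.18131604 -0.4964986 ] z0 59.1425188411949 nose x 45.06237486267357 y [-27.26097777  31.36796904]
(array([  -7.7919438 , -255.70120491,   99.26331191]), array([1.58429622, 1.68221937, 7.08625028]))
n 26873 pitch/roll deg [-1.13447646 -0.25241078] z0 57.06431536191331 nose x 43.967850942759 y [-29.70361681  27.43804135]
[-0.155  0.892 -0.275] [ 0.001 -0.019 -0.081]
```

```bash
sed -i "s/\*FL.inv()$/*FL.inv()*Ro.from_euler('y',1,degrees=True)/" h.py
python3 - <<'E'
from h import *
s=monitor.state(); print(todock(s))
# TCP in pack frame with pitch kept: rotate about pads
d,r=cmd(s,[-105,0,30]); print(np.round(d,3),np.round(r,4))
E
```

```text
(array([  -7.99194628, -255.58070494,   98.14602407]), array([1.56495632, 2.72600991, 7.11413653]))
[-0.163  0.893 -0.31 ] [ 0.0005 -0.0305 -0.0809]
```

Request:
arm_command --rows '[[40,[-0.1,0.08,0],[0,-0.01,-0.01]],[40,[-0.163,0.2,0],[0,-0.03,-0.03]],[40,[-0.163,0.32,0],[0,-0.03,-0.05]],[40,[-0.163,0.44,0],[0,-0.03,-0.08]],[40,[-0.163,0.56,-0.02],[0.0005,-0.0305,-0.081]],[40,[-0.163,0.68,-0.08],[0.0005,-0.0305,-0.081]],[40,[-0.163,0.79,-0.16],[0.0005,-0.0305,-0.081]],[40,[-0.163,0.87,-0.24],[0.0005,-0.0305,-0.081]],[40,[-0.163,0.893,-0.31],[0.0005,-0.0305,-0.081]],[40,[-0.163,0.893,-0.31],[0.0005,-0.0305,-0.081]],[40,[-0.163,0.893,-0.31],[0.0005,-0.0305,-0.081]],[40,[-0.163,0.893,-0.31],[0.0005,-0.0305,-0.081]]]'

```text
time: 11.27
tool_pos: [0.3699, 0.1136, 0.0721]
tool_rot: [0.009, 0.989, -0.052, 0.14]
contact_force: [0.1, -0.4, -3.7]
gripper_width: 0.722
grasp_force: 68.0
```

Run:
```python
from h import *
s=monitor.state(); print(todock(s),s['contact_force'],s['joint_pos'],s['time'])
for n in('top','side','wrist'): packfit(s,grab(n,n+'7'))
# direct: pack y vs cheeks in dock frame, same camera
for n in('top7','side7','wrist7'):
    P=DR.inv().apply(cloud(load(n)).reshape(-1,3)-DO)*1000; P=P[np.isfinite(P).all(1)]
    c=P[(P[:,0]>0)&(P[:,0]<45)&(P[:,2]>27)&(P[:,2]<40)&(abs(P[:,1])<50)]
    k=P[(P[:,0]>-100)&(P[:,0]<-65)&(P[:,2]>76)&(P[:,2]<92)&(abs(P[:,1])<40)]
    print(n,'cheek',[np.round(np.percentile(c[a,1],[3,97]),1) for a in(c[:,1]<0,c[:,1]>0)],'pack y',np.percentile(k[:,1],[2,98]),'z',np.median(k[:,2]))
d,r=cmd(s,[-105,0,4]); print(np.round(d,3),np.round(r,4))
```

```text
(array([-103.41890647,   -0.47277262,   32.24039192]), array([-0.17059006, -0.1566121 ,  0.01134743])) [ 0.10323009 -0.39558018 -3.71543729] [ 0.16039513 -0.66558803  2.46742317 -0.08652126  1.06946747  1.86736055] 11.2667
n 712 pitch/roll deg [-0.34603686 -0.06124408] z0 58.067318099691704 nose x 45.75423346606821 y [-32.10583777  27.15446895]
n 660 pitch/roll deg [ 0.20223046 -0.271705  ] z0 59.61165593095656 nose x 45.99391568202599 y [-27.74106041  30.97252534]
n 26792 pitch/roll deg [ 0.18870554 -0.29804714] z0 59.1087879820252 nose x 44.673947866037125 y [-30.11105454  27.01936277]
top7 cheek [array([-42.6, -35.2]), array([33.4, 40.7])] pack y [-32.5129204   26.81106567] z 89.99189800699556
side7 cheek [array([-40.5, -33.2]), array([35. , 42.8])] pack y [-29.6696602   30.85901894] z 90.94851080590487Traceback (most recent call last):
  File "<stdin>", line 9, in <module>
    return _quantile_unchecked(
        a, q, axis, out, overwrite_input, method, keepdims, weights)
    return _ureduce(a,
                    func=_quantile_ureduce_func,
    ...<5 lines>...
                    overwrite_input=overwrite_input,
                    method=method)
    r = func(a, **kwargs)
    result = _quantile(arr,
                       quantiles=q,
    ...<2 lines>...
                       out=out,
                       weights=wgt)
    slices_having_nans = np.isnan(arr[-1, ...])
                                  ~~~^^^^^^^^^
IndexError: index -1 is out of bounds for axis 0 with size 0
```

Request:
arm_command --rows '[[40,[0.006,0.002,-0.022],[0,0,0]],[40,[0.012,0.002,-0.045],[0,0,0]],[40,[0.018,0.001,-0.067],[0,0,0]],[40,[0.024,0.001,-0.088],[0,0,0]],[40,[0.024,0.001,-0.09],[0,0,0]],[40,[0.024,0.001,-0.09],[0,0,0]],[40,[0.024,0.001,-0.09],[0,0,0]]]'

```text
time: 12.0
tool_pos: [0.3767, 0.1138, 0.0448]
tool_rot: [0.009, 0.989, -0.052, 0.141]
contact_force: [0.6, -0.2, -3.6]
gripper_width: 0.72
grasp_force: 68.2
```

Run:
```python
from h import *
s=monitor.state(); print(todock(s),s['contact_force'],DR.inv().apply(s['contact_force']),s['ft_torque'],s['time'])
```

```text
(array([-103.95126982,    0.52485465,    4.15738534]), array([-0.15685122, -0.20861118, -0.00226761])) [ 0.62186504 -0.24520727 -3.61061138] [-0.31235227 -0.17886141 -3.65428542] [0.04265999 0.45824341 0.01844219] 12.0
```

Request:
arm_command --rows '[[40,[0.001,0,-0.004],[0,0,0]],[40,[0.002,0,-0.008],[0,0,0]],[40,[0.003,0,-0.012],[0,0,0]],[40,[0.003,0,-0.012],[0,0,0]],[40,[0.003,0,-0.012],[0,0,0]]]'

```text
time: 12.42
tool_pos: [0.3777, 0.1139, 0.0414]
tool_rot: [0.009, 0.989, -0.052, 0.141]
contact_force: [0.1, -0.1, -3.8]
gripper_width: 0.715
grasp_force: 68.2
```

Run:
```python
from h import *
s=monitor.state(); print(todock(s),DR.inv().apply(s['contact_force']),s['ft_torque'],s['time'])
```

```text
(array([-103.9571089 ,    0.67790197,    0.6070882 ]), array([-0.14881748, -0.23123307,  0.00151566])) [-0.91761315 -0.11427856 -3.70934635] [-0.00699051  0.46463372 -0.03020617] 12.4167
```

Request:
arm_command --rows '[[40,[0.001,0,-0.003],[0,0,0]],[40,[0.0015,0,-0.006],[0,0,0]],[40,[0.002,0,-0.008],[0,0,0]],[40,[0.002,0,-0.008],[0,0,0]],[40,[0.002,0,-0.008],[0,0,0]]]'

```text
time: 12.83
tool_pos: [0.3785, 0.1139, 0.0392]
tool_rot: [0.009, 0.989, -0.052, 0.141]
contact_force: [-0.6, 0.4, -1.9]
gripper_width: 0.716
grasp_force: 68.6
```

Run:
```python
from h import *
s=monitor.state(); print(todock(s),DR.inv().apply(s['contact_force']),s['ft_torque'],s['time'])
```

```text
(array([-103.65341017,    0.80749372,   -1.63524652]), array([-0.1400682 , -0.26345865, -0.00231795])) [-1.07217026  0.35584285 -1.68218631] [0.06126407 0.4503388  0.05844843] 12.8333
```

Request:
arm_command --rows '[[40,[0.015,-0.0016,0.0042],[0,0,0]],[40,[0.032,-0.0033,0.0087],[0,0,0]],[40,[0.048,-0.005,0.013],[0,0,0]],[40,[0.06,-0.0063,0.0162],[0,0,0]],[40,[0.075,-0.0079,0.0202],[0,0,0]],[40,[0.09,-0.0095,0.0243],[0,0,0]],[40,[0.1,-0.0105,0.027],[0,0,0]],[40,[0.1,-0.0105,0.027],[0,0,0]],[40,[0.1,-0.0105,0.027],[0,0,0]]]'

```text
time: 13.58
tool_pos: [0.4097, 0.1108, 0.0481]
tool_rot: [0.009, 0.988, -0.052, 0.143]
contact_force: [0.1, -0.1, 1.2]
gripper_width: 0.716
grasp_force: 68.9
```

Run:
```python
from h import *
s=monitor.state(); print(todock(s),DR.inv().apply(s['contact_force']),s['ft_torque'],s['time'])
```

```text
(array([-71.01503376,   0.91033254,  -1.06138696]), array([-0.12065939, -0.41648603, -0.01144   ])) [ 0.42075197 -0.099513    1.12899906] [ 0.07439696 -0.15117223  0.02808466] 13.5833
```

Request:
arm_command --rows '[[40,[0.015,-0.0016,0.0042],[0,0,0]],[40,[0.03,-0.0032,0.008],[0,0,0]],[40,[0.045,-0.0047,0.0121],[0,0,0]],[40,[0.06,-0.0063,0.0162],[0,0,0]],[40,[0.075,-0.0079,0.0202],[0,0,0]],[40,[0.09,-0.0095,0.0243],[0,0,0]],[40,[0.09,-0.0095,0.0243],[0,0,0]],[40,[0.09,-0.0095,0.0243],[0,0,0]]]'

```text
time: 14.25
tool_pos: [0.4363, 0.1082, 0.056]
tool_rot: [0.008, 0.989, -0.052, 0.142]
contact_force: [-6.0, 0.2, 8.7]
gripper_width: 0.722
grasp_force: 70.1
```

Run:
```python
from h import *
s=monitor.state(); print(todock(s),DR.inv().apply(s['contact_force']),s['ft_torque'],s['time'])
```

```text
(array([-43.20834265,   1.18335312,  -0.38851404]), array([-0.10502198, -0.32183521, -0.00694925])) [-3.54204156 -0.47579272  9.97585492] [0.21726926 0.59046747 0.05605218] 14.25
```

Request:
arm_command --rows '[[40,[0.009,-0.001,0.0056],[0,0,0]],[40,[0.019,-0.002,0.0083],[0,0,0]],[40,[0.029,-0.003,0.011],[0,0,0]],[40,[0.039,-0.004,0.0137],[0,0,0]],[40,[0.049,-0.005,0.0164],[0,0,0]],[40,[0.059,-0.006,0.0191],[0,0,0]],[40,[0.069,-0.007,0.0218],[0,0,0]],[40,[0.069,-0.007,0.0218],[0,0,0]],[40,[0.069,-0.007,0.0218],[0,0,0]]]'

```text
time: 15.0
tool_pos: [0.4564, 0.1061, 0.0619]
tool_rot: [0.008, 0.989, -0.052, 0.141]
contact_force: [-4.6, 0.9, 6.8]
gripper_width: 0.717
grasp_force: 69.6
```

Run:
```python
from h import *
s=monitor.state(); print(todock(s),DR.inv().apply(s['contact_force']),s['ft_torque'],s['time'])
```

```text
(array([-22.19625282,   1.11543898,  -0.04185567]), array([-0.11926722, -0.25760952, -0.00251269])) [-2.71419822  0.43416209  7.80907166] [0.21941507 0.65796697 0.06507433] 15.0
```

Request:
arm_command --rows '[[40,[0.005,-0.0005,0.003],[0,0,0]],[40,[0.01,-0.001,0.0043],[0,0,0]],[40,[0.015,-0.0015,0.0056],[0,0,0]],[40,[0.02,-0.002,0.007],[0,0,0]],[40,[0.025,-0.0025,0.0083],[0,0,0]],[40,[0.03,-0.003,0.0097],[0,0,0]],[40,[0.035,-0.0037,0.011],[0,0,0]],[40,[0.04,-0.0042,0.0123],[0,0,0]],[40,[0.045,-0.0047,0.0136],[0,0,0]],[40,[0.05,-0.0053,0.015],[0,0,0]],[40,[0.054,-0.0057,0.016],[0,0,0]],[40,[0.054,-0.0057,0.016],[0,0,0]]]'

```text
time: 16.0
tool_pos: [0.4695, 0.1045, 0.0653]
tool_rot: [0.009, 0.989, -0.052, 0.137]
contact_force: [-19.3, 1.2, 16.1]
gripper_width: 0.716
grasp_force: 70.8
```

Run:
```python
from h import *
s=monitor.state(); print(todock(s),DR.inv().apply(s['contact_force']),s['ft_torque'],s['time'])
```

```text
(array([-8.72911885,  0.95969758, -0.47808639]), array([-0.17300712,  0.25080133,  0.00146539])) [-14.53034157  -0.8203568   20.51781628] [0.42448994 2.45772311 0.11208786] 16.0
```

Request:
arm_command --rows '[[40,[-0.001,0,0.003],[0,0,0]],[40,[-0.001,0,0.006],[0,0,0]],[40,[0.003,-0.0004,0.0075],[0,0,0]],[40,[0.008,-0.001,0.0088],[0,0,0]],[40,[0.013,-0.0014,0.01],[0,0,0]],[40,[0.018,-0.002,0.0115],[0,0,0]],[40,[0.018,-0.002,0.0115],[0,0,0]],[40,[0.018,-0.002,0.0115],[0,0,0]]]'

```text
time: 16.67
tool_pos: [0.4737, 0.1039, 0.0666]
tool_rot: [0.009, 0.989, -0.052, 0.136]
contact_force: [-12.2, 2.0, 4.8]
gripper_width: 0.716
grasp_force: 69.3
```

Run:
```python
from h import *
s=monitor.state(); print(todock(s),DR.inv().apply(s['contact_force']),s['ft_torque'],s['time'])
```

```text
(array([-4.29128902,  0.7451103 , -0.47848046]), array([-0.18301569,  0.35410636,  0.02973973])) [-10.69897406   0.72103312   7.87036952] [0.5571457  1.99465328 0.29375059] 16.6667
```

Request:
arm_command --rows '[[40,[0.003,-0.0003,0.0015],[0,0,0]],[40,[0.006,-0.0006,0.0025],[0,0,0]],[40,[0.009,-0.001,0.0035],[0,0,0]],[40,[0.012,-0.0013,0.0042],[0,0,0]],[40,[0.012,-0.0013,0.0042],[0,0,0]],[40,[0.012,-0.0013,0.0042],[0,0,0]]]'

```text
time: 17.17
tool_pos: [0.4756, 0.1037, 0.067]
tool_rot: [0.009, 0.99, -0.052, 0.133]
contact_force: [-19.3, 1.7, 9.3]
gripper_width: 0.717
grasp_force: 70.3
```

Run:
```python
from h import *
s=monitor.state(); print(todock(s),DR.inv().apply(s['contact_force']),s['ft_torque'],s['time'])
```

```text
(array([-2.39178125,  0.73259659, -0.70888344]), array([-0.20200303,  0.62608473,  0.03177988])) [-16.32651778  -0.37449077  14.02778237] [0.6540307  2.89132125 0.32883305] 17.1667
```

Request:
arm_command --rows '[[40,[0.002,-0.0003,0.003],[0,0,0]],[40,[0.005,-0.0006,0.0045],[0,0,0]],[40,[0.008,-0.001,0.0055],[0,0,0]],[40,[0.012,-0.0013,0.0065],[0,0,0]],[40,[0.012,-0.0013,0.0065],[0,0,0]],[40,[0.012,-0.0013,0.0065],[0,0,0]]]'

```text
time: 17.67
tool_pos: [0.4756, 0.1036, 0.0671]
tool_rot: [0.009, 0.99, -0.052, 0.129]
contact_force: [-36.1, 3.4, 17.6]
gripper_width: 0.719
grasp_force: 71.7
```

Run:
```python
from h import *
s=monitor.state(); print(todock(s),DR.inv().apply(s['contact_force']),s['ft_torque'],s['time'])
for n in('top','side'): packfit(s,grab(n,n+'9'))
```

```text
(array([-2.6060132 ,  0.68514554, -1.0783173 ]), array([-0.24608688,  1.17254519,  0.05001618])) [-30.46943274  -0.35389954  26.33450475] [0.9328878  4.2201386  0.33047436] 17.6667
n 707 pitch/roll deg [ 0.4434623  -0.24343794] z0 58.092549797917954 nose x 45.23560831260064 y [-31.90572795  27.32842155]
n 637 pitch/roll deg [0.2959287 0.0827866] z0 58.993091777078654 nose x 44.57284714659379 y [-27.77361672  30.76638087]
```

Request:
arm_command --rows '[[40,[-0.005,0.0005,-0.0013],[0,0,0]],[40,[-0.01,0.001,-0.0026],[0,0,0]],[40,[-0.015,0.0016,-0.004],[0,0,0]],[40,[-0.02,0.0021,-0.0053],[0,0,0]],[40,[-0.025,0.0026,-0.0065],[0,0,0]],[40,[-0.03,0.0031,-0.008],[0,0,0]],[40,[-0.03,0.0031,-0.008],[0,0,0]],[40,[-0.03,0.0031,-0.008],[0,0,0]]]'

```text
time: 18.43
tool_pos: [0.4734, 0.1036, 0.0677]
tool_rot: [0.009, 0.989, -0.052, 0.138]
contact_force: [-3.1, 1.8, -11.0]
gripper_width: 0.718
grasp_force: 67.6
```

Run:
```python
from h import *
s=monitor.state(); print(todock(s),DR.inv().apply(s['contact_force']),s['ft_torque'],s['time'])
```

```text
(array([-4.21512898,  0.39732108,  0.83860508]), array([-0.19077422,  0.11315939,  0.00692301])) [-6.01273158  1.50917246 -9.73151167] [0.463572   1.71825726 0.33337314] 18.4333
```

Request:
arm_command --rows '[[40,[-0.003,0.0003,-0.003],[0,0,0]],[40,[-0.007,0.0007,-0.007],[0,0,0]],[40,[-0.012,0.0012,-0.0085],[0,0,0]],[40,[-0.017,0.0018,-0.0098],[0,0,0]],[40,[-0.017,0.0018,-0.0098],[0,0,0]],[40,[-0.017,0.0018,-0.0098],[0,0,0]]]'

```text
time: 18.93
tool_pos: [0.4736, 0.1035, 0.0686]
tool_rot: [0.009, 0.988, -0.052, 0.145]
contact_force: [11.9, -3.2, -16.1]
gripper_width: 0.722
grasp_force: 71.2
```

Run:
```python
from h import *
s=monitor.state(); print(todock(s),DR.inv().apply(s['contact_force']),s['ft_torque'],s['time'])
```

```text
(array([-3.58289664,  0.29259646,  2.32139417]), array([-0.15063758, -0.69366776, -0.04876852])) [  7.5790157   -1.92981885 -18.64774348] [ 0.05354909 -0.23486857 -0.015779  ] 18.9333
```

Request:
arm_command --rows '[[40,[0.008,-0.001,-0.006],[0,0,0]],[40,[0.008,-0.001,-0.006],[0,0,0]],[84,[0.008,-0.001,-0.006],[0,0,0]],[84,[0.008,-0.001,-0.006],[0,0,0]],[84,[0.008,-0.001,-0.006],[0,0,0]],[84,[0.008,-0.001,-0.006],[0,0,0]],[84,[0.008,-0.001,-0.006],[0,0,0]],[84,[-0.006,0,0.05],[0,0,0]],[84,[-0.03,0.003,0.14],[0,0,0]],[84,[-0.06,0.006,0.25],[0,0,0]],[84,[-0.09,0.008,0.35],[0,0,0]],[84,[-0.09,0.008,0.35],[0,0,0]]]'

```text
time: 19.93
tool_pos: [0.447, 0.1072, 0.1806]
tool_rot: [0.008, 0.988, -0.052, 0.148]
contact_force: [0.3, 0.3, 1.1]
gripper_width: 0.985
grasp_force: 0.0
```

Run:
```python
from h import *
s=monitor.state(); print(s['tool_pos'],s['contact_force'],s['gripper_width'],s['time'])
for n in('top','side'):
    f=grab(n,n+'10'); P=DR.inv().apply(cloud(f).reshape(-1,3)-DO)*1000; P=P[np.isfinite(P).all(1)]
    k=P[(abs(P[:,0])<80)&(P[:,2]>51)&(P[:,2]<63)&(abs(P[:,1])<32)]
    t=k[(k[:,0]>-40)&(k[:,0]<30)&(abs(k[:,1])<25)]
    print(n,len(k),'x',np.percentile(k[:,0],[1,99]),'y',np.percentile(k[:,1],[2,98]),'z',np.median(t[:,2]),'slope',np.degrees(np.polyfit(t[:,0],t[:,2],1)[0]))
a=cv2.imread('pics/top10.png')[120:280,90:270];b=cv2.imread('pics/side10.png')[190:360,180:350]
im=np.hstack([cv2.resize(a,(400,400)),cv2.resize(b,(400,400))]);cv2.imwrite('pics/end.png',np.clip(im*1.5,0,255).astype(np.uint8))
```

```text
[0.4470094  0.10720377 0.18056141] [0.28251549 0.28598821 1.13084479] 0.985307931363593 19.9333
top 1598 x [-53.99803449  71.48643357] y [-30.5632445   28.24829618] z 57.01436923672134 slope -0.08095203268964087
side 1500 x [-54.82212984  70.27905606] y [-27.92231422  30.91550521] z 57.768026518672094 slope -0.22740145169511208
```

View pics/end.png

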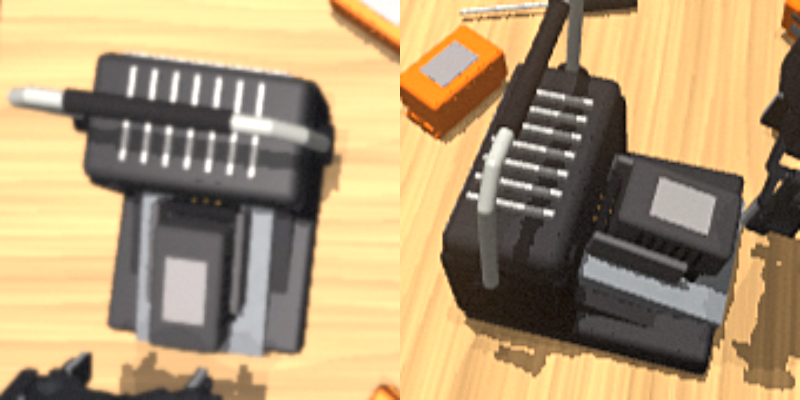

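The handle is upright, with its grip at (150,105) in the left half. The pack sits straight in the dock at (185,280), and its measured tail at x ≈ -54 to -55 mm matches the home position. The robot is clear, so I hand in.

```bash
python3 -c "
from plant import manip; print(manip.job_done())"
```

```text
the job is handed in; nothing more can be done
None
```

I handed the job in at about 20 s: the handle is up and holding by itself, and the slim pack is in the dock, about 0–1 mm from home by camera and held by the latch when I pulled back on it. No verdict came back.

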